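Release the locked lid stay and let the green parts case shut

TASK

The green parts case with the cog in it is to be put away shut: take the red handle of its locked lid stay and lift it until the lid is freed and sinks shut by itself, then let the stay drop back and let go. Leave the blue case open, and do not push the tools lying on the bench about.

Things in the scene. Friction and masses are not known exactly. Their poses are not given: they have to be found in the camera images.
- green_grip (a point): Centre of the red handle of the green case's stay: a level rod, 14 mm diameter, 65 mm long along this point's y axis, sticking out at the case's right side, 83 mm above the bench, free all round. It turns with the stay; while locked: x level to the back of the case, y level to the left, z up. The stay's pivot (parallel to y) lies 92 mm in front (-x) and 38 mm below, so it swings up and forward.
- green_case: Green open box, fixed, 160 x 160 mm, 60 mm high; origin at the centre of its underside, x to the hinge at its back, y left, z up. A toothed cog lies in it. The lid stands up at the back to 215 mm height and comes down over the box only; the handle's centre is 59 mm to the right of the lid's edge. A like blue case stands to its left or right.
- green_stay (a joint): Angle of the green case's stay (steel bar on its right side wall) in rad: 0 = down, locked against the lid's lug; grows as the handle is lifted, up to 0.9. From about 0.2 on the lid is free. Light (about 1 N at the handle); falls back by its own weight when let go.
- green_lid (a joint): Angle of the green lid in rad: 0 = shut, about 1.22 = standing open on the locked stay. Once free it sinks shut by itself in about 3 s (damped hinge); keep the stay lifted until the lid is well below 0.8.
- blue_lid (a joint): angle of the blue case's lid in rad, 0 = shut, about 1.22 = open on its own stay. It shall stay open.
- spanner: open-ended steel spanner, 186 mm long, 34 mm wide, 6 mm thick, lying on the bench between the two cases; origin at the centre of its underside. A bystander.
- driver: screwdriver with red handle, 210 mm long, 27 mm thick, lying on the bench at the left; origin at the centre of its underside. A bystander.

How it is judged:
On the way:
1. the green case's stay is lifted while its lid still stands open (value of joint green_stay above 0.08 rad and value of joint green_lid above 0.9 rad), for 0.05 s.
At the end, for the whole second after the job is handed in: The green lid is shut (below 0.08 rad), its stay has dropped back down (below 0.1 rad) and the blue lid still stands open (above 1.1 rad) (value of joint green_lid below 0.08 rad and value of joint green_stay below 0.1 rad and value of joint blue_lid above 1.1 rad); the robot touches nothing.
It fails at once if the blue case's lid comes down (value of joint blue_lid below 1 rad).
It fails at once if the spanner or the screwdriver is pushed away more than 30 mm (distance of any of spanner, driver from where it was at the start of the episode above 0.03 m).
It also fails if it takes over 32 s, if anything falls off the work surface, if the arm or the gripper's body presses on something with over 40 N, if the wrist force passes 120 N, or if a joint passes its speed limit or range.

ROBOT

A 6-joint arm with a two-finger parallel gripper is mounted at the origin on a cart in front of the work surface, level with it; the furniture and walls round the work are solid. World frame = base frame: x ahead of the robot, y to its left, z up, the work surface at z = 0. Lengths are in m, angles in rad, forces in N, time in s.
With the tool pointing down it reaches from about 0.35 to 0.775 m from the base axis. Payload 5.5 kg.
Tool frame: the origin (TCP) lies between the finger pads; the fingertips stand 22 mm ahead of it and the grasp point (between the pads) lies 3 mm ahead of it (env.finger_overhang is the distance from the TCP to the fingertips, in m); y points along the fingers, x is the direction in which the jaws open and shut, and the axes are right-handed (so a half turn about y gives the same grasp; the last joint's range is limited). The gripper opens to 85 mm and grips with 20 to 120 N. Pads are 22 mm wide; open, the fingers measure 114 mm over their backs; the gripper's body (76 mm by 85 mm) begins 54 mm behind the grasp point. The pads swing forward as they close: fully open they stand 13 mm farther back than shut.
Start: joints at [1.151, 0.313, 0.046, 1.304, 0, 1.431], TCP at [0.159, 0.553, 0.253] pointing down, gripper open.
Joint ranges: [-2.76, 2.76], [-0.86, 1.69], [-1.03, 1.26], [-2.2, 2.34], [-1.47, 1.5], [-3.14, 3.14]. Speed limits (rad/s): [2.57, 2.57, 3.14, 3.14, 3.14, 3.14].

INTERFACE

Orientations are given as a unit quaternion [w, x, y, z].
In Python, from workcell import monitor, cams, job, env gives the robot as it stands.
- The arm moves only by the tool drive_tool, never from a script. Its argument "plan" is text: rows parted by semicolons, each of 7 numbers parted by spaces: the opening, from -1 (shut) to 1 (fully open), then the shift along the tool's x, y, z in mm, then the turn, a rotation vector about the tool's x, y, z in degrees. In form: gripper x y z rx ry rz; .... A call has 1 to 8 rows; each row shifts and turns the pose as measured when the row begins, along the tool's axes as they then stand; what a row does not reach is not made up. A row lasts 1/8 s, in which the tool goes at most 62.5 mm and 10.7 degrees, less where a joint would pass 70% of its speed; a pose out of reach is approached as far as the arm can. A call is refused whole if a number of a shift passes 62.5 or a number of a turn 10.7, either way. A call with a gripper value outside its range is refused whole. The fingers move at their own pace and stop on an object; "grip_force" is the grip in N (left out, the last holds). Time passes only in rows, so rows that do not move let the fingers close. It gives the time, the measured TCP pose, the force and the opening at its end, in the units of the state.
- monitor.get_state(): the state, without advancing time (a new reading comes with each control period).
- cams.read_camera(name): name is "scene" or "side" or "wrist"; returns (picture, depth): 420x560x3 uint8, red, green, blue; 420x560 float32, m along the optical axis (not along the pixel's ray), 0 where there is no reading.
- cams.calibration(name): a dict with "fx", "fy", "cx", "cy" (pixels), "R" (3x3) and "t" (3): a world point X has camera coordinates R X + t. Camera axes: x right, y down, z forward; pixel columns grow to the right and rows downward; lengths in m; the calibration is good to about 2 mm. A picture is of the moment at which its call begins: read the wrist's pose just before it. calibration takes no time and is no camera call; for the wrist camera it gives the pose at the moment of the call.
- job.hand_in(): hands the job in, once; it reports no verdict.
The state is a dict: "clock": time; "joint_pos": joint angles; "qvel": joint speeds; "tau": joint torques, N m; "tcp_pos": TCP position; "orientation": TCP orientation; "wrist_force": force on the tool from outside, world axes, zero at the start; "ft_torque": the same for the moment, N m; "finger_gap": finger opening in m.
Only numpy, scipy, OpenCV 4.12 (cv2) and the standard library are available. Lean on these libraries where they do the work, as an engineer would, in place of code of your own. Each camera call takes 0.05 s, during which the arm holds its last target.

## Working session

There is one attempt and no reset: what is moved stays moved. The work goes in short steps, Python scripts to look and compute and a tool call to move; the robot and the scene stay as the last step left them, time stands still between calls to the robot, and variables do not carry over. Pictures are saved under pics/ and viewed, and the job is handed in when it is done.

Besides the shell and the picture viewer there is one more tool, called after ">>>" as name(argument=value, ...) on one line, values as JSON. drive_tool: Moves the arm, as the interface text tells. Its arguments: {"type":"object","properties":{"plan":{"type":"string"},"grip_force":{"type":"number"}},"required":["plan"]}

```bash
mkdir -p pics; ls
python3 - <<'E'
from workcell import monitor,cams,job,env
import cv2,numpy as np
s=monitor.get_state();print({k:np.round(v,3) for k,v in s.items()})
for n in ["scene","side"]:
    p,d=cams.read_camera(n); c=cams.calibration(n)
    cv2.imwrite(f"pics/{n}0.png",cv2.cvtColor(p,cv2.COLOR_RGB2BGR)); np.savez(f"{n}0.npz",p=p,d=d,**c)
    print(n,-np.array(c["R"]).T@c["t"],c["fx"])
E
```

```text
pics
{'clock': np.float64(0.0), 'joint_pos': array([ 1.151,  0.314,  0.045,  1.304, -0.   ,  1.431]), 'qvel': array([-0.   , -0.002, -0.001,  0.002,  0.003,  0.002]), 'tau': array([ 0.0000e+00, -4.8062e+01,  2.9854e+01,  1.9000e-02, -0.0000e+00,
       -0.0000e+00]), 'tcp_pos': array([0.159, 0.552, 0.252]), 'orientation': array([-0.565,  0.565,  0.425, -0.426]), 'wrist_force': array([0.468, 0.117, 0.212]), 'ft_torque': array([ 0.031,  0.011, -0.053]), 'finger_gap': np.float64(0.085)}
scene [-0.2214303  -0.93606612  0.85883876] 491.7847333446963
side [0.58322562 1.14968833 0.63883775] 447.4019281141054
```

View pics/scene0.png

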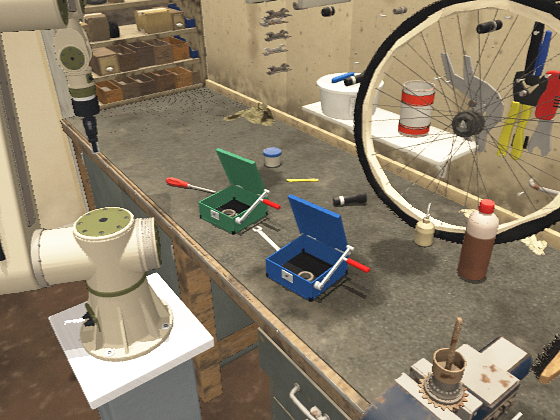

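View pics/side0.png

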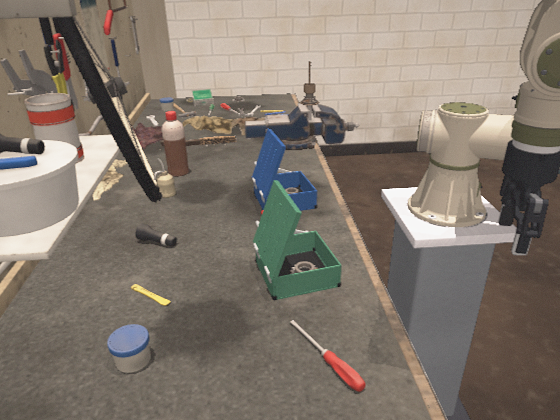

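In the scene picture the green case is centred near (233,205) with its red handle at about (271,204). The blue case is at (307,265), its handle at (355,265), and the spanner lies at (265,238). The driver is at the left (185,185). Next I measure them.

```bash
cat > h.py <<'E'
import numpy as np,cv2
def cloud(z):
    d=z['d'];v,u=np.indices(d.shape)
    c=np.stack([(u-z['cx'])/z['fx']*d,(v-z['cy'])/z['fy']*d,d],-1)
    return (c-z['t'])@z['R']
E
python3 - <<'E'
from h import *
z=np.load('scene0.npz');P=cloud(z);p=z['p']
hsv=cv2.cvtColor(p,cv2.COLOR_RGB2HSV);H,S,V=[hsv[...,i].astype(int) for i in range(3)]
ok=z['d']>0
red=ok&((H<8)|(H>172))&(S>150)
for name,(u0,u1,v0,v1) in dict(gh=(255,290,190,215),bh=(335,380,255,280),drv=(160,195,170,195)).items():
    m=np.zeros_like(red);m[v0:v1,u0:u1]=1;m&=red
    vv,uu=np.where(m);Q=P[m];print(name,m.sum(),uu.min(),uu.max(),vv.min(),vv.max())
    print(np.round(np.percentile(Q,[2,25,50,75,98],axis=0),3))
    c=Q.mean(0);w=np.linalg.svd(Q-c)[2][0];print('c',c.round(4),'dir',w.round(3),np.round(np.percentile((Q-c)@w,[1,99]),3))
g=ok&(H>60)&(H<95)&(S>100)&(P[...,0]>.3)&(P[...,0]<.8)&(P[...,2]>-.01)
m=np.zeros_like(g);m[140:240,190:290]=1;g&=m
Q=P[g];print('green',g.sum(),Q.min(0).round(3),Q.max(0).round(3))
xy=Q[:,:2].astype(np.float32);print(cv2.minAreaRect(xy[Q[:,2]<.062]),'\n lid',cv2.minAreaRect(xy[Q[:,2]>.1]))
b=ok&(H>100)&(H<125)&(S>150);m[:]=0;m[190:305,255:360]=1;b&=m
Q=P[b];print('blue',Q.min(0).round(3),Q.max(0).round(3));xy=Q[:,:2].astype(np.float32);print(cv2.minAreaRect(xy[Q[:,2]<.062]))
im=cv2.resize(p[135:310,160:385],None,fx=3.5,fy=3.4,interpolation=cv2.INTER_CUBIC);cv2.imwrite('pics/crop.png',im[...,::-1])
# spanner-ish
s=ok&(S<60)&(V>120);m[:]=0;m[222:258,248:286]=1;s&=m;Q=P[s];print('sp',np.round(np.percentile(Q,[2,50,98],axis=0),3))
z=np.load('side0.npz');P=cloud(z);p=z['p']
im=cv2.resize(p[120:320,220:370],None,fx=3,fy=3);cv2.imwrite('pics/crop2.png',im[...,::-1])
E
```

```text
gh 81 263 279 199 208
[[0.534 0.111 0.079]
 [0.539 0.124 0.084]
 [0.543 0.143 0.087]
 [0.547 0.16  0.089]
 [0.554 0.176 0.093]]
c [0.5438 0.1435 0.0854] dir [-0.085 -0.965  0.248] [-0.05   0.032]
bh 138 346 369 258 272
[[ 0.525 -0.276  0.066]
 [ 0.53  -0.263  0.084]
 [ 0.533 -0.247  0.087]
 [ 0.537 -0.23   0.089]
 [ 0.552 -0.208  0.092]]
c [ 0.5349 -0.2455  0.085 ] dir [-0.145 -0.935  0.324] [-0.086  0.031]
drv 131 166 187 178 187
[[ 0.408  0.546 -0.001]
 [ 0.42   0.568  0.009]
 [ 0.432  0.585  0.015]
 [ 0.442  0.604  0.02 ]
 [ 0.453  0.623  0.025]]
c [0.4311 0.5851 0.0143] dir [ 0.505 -0.863 -0.   ] [-0.047  0.045]
green 2644 [ 0.388  0.177 -0.003] [0.582 0.377 0.216]
((0.48687463998794556, 0.27600333094596863), (0.17342564463615417, 0.16948185861110687), 11.731983184814453) 
 lid ((0.5252065062522888, 0.28383010625839233), (0.05506374314427376, 0.17891083657741547), 12.261445999145508)
blue [ 0.382 -0.206 -0.003] [ 0.569 -0.015  0.215]
((0.4787742495536804, -0.11195910722017288), (0.16891281306743622, 0.1654616743326187), 11.268720626831055)
sp [[ 0.411  0.032 -0.004]
 [ 0.485  0.098  0.   ]
 [ 0.577  0.176  0.007]]
```

View pics/crop.png

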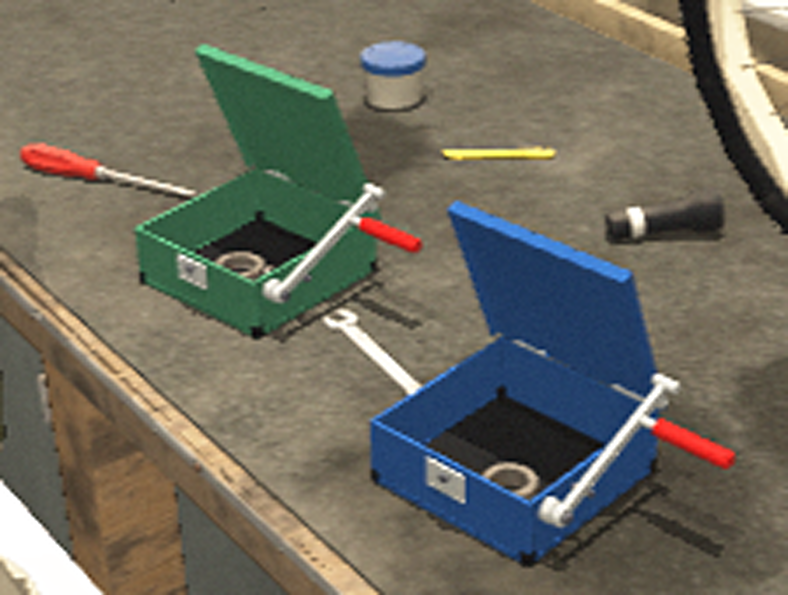

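Run:
```python
from h import *
z=np.load('scene0.npz');P=cloud(z);p=z['p']
hsv=cv2.cvtColor(p,cv2.COLOR_RGB2HSV);H,S,V=[hsv[...,i].astype(int) for i in range(3)]
ok=z['d']>0
red=ok&((H<8)|(H>172))&(S>150)
m=np.zeros_like(red);m[190:215,255:290]=1;m&=red&(P[...,2]>.075)
Q=P[m]
for u in range(263,281):
    k=m[:,u]
    if k.any(): print(u,k.sum(),np.median(P[k.nonzero()[0],u],0).round(4))
A=np.polyfit(Q[:,1],Q[:,0],1);print('x=a y+b',A)
g=ok&(H>60)&(H<95)&(S>100);r=np.zeros_like(g);r[140:240,190:290]=1;g&=r
L=P[g&(P[...,2]>.1)&(P[...,2]<.2)&(P[...,0]>.45)]
c=np.median(L,0);
for _ in range(3):
    w=np.linalg.svd(L-L.mean(0),full_matrices=False)[2][2];L=L[abs((L-L.mean(0))@w)<.004]
print('lid normal',w,len(L),np.degrees(np.arctan2(w[1],w[0])))
# front wall / right wall normals via points z in .01-.055 
W=P[g&(P[...,2]>.008)&(P[...,2]<.052)]
rng=np.random.default_rng(0)
for it in range(2):
    best=None
    for _ in range(2000):
        a,b=W[rng.choice(len(W),2,False)][:,:2];d=b-a;n=np.linalg.norm(d)
        if n<.04: continue
        nn=np.array([-d[1],d[0]])/n;i=abs((W[:,:2]-a)@nn)<.003
        if best is None or i.sum()>best.sum(): best=i
    I=W[best][:,:2];v=np.linalg.svd(I-I.mean(0),full_matrices=False)[2][0]
    print('wall',best.sum(),'c',I.mean(0).round(4),'dir',v.round(3),np.degrees(np.arctan2(v[1],v[0])).round(1),(I-I.mean(0)).dot(v).min().round(3),(I-I.mean(0)).dot(v).max().round(3));W=W[~best]
```

```text
263 4 [0.535  0.1741 0.0866]
264 4 [0.5352 0.1688 0.0881]
265 5 [0.5369 0.1661 0.0871]
266 5 [0.5372 0.161  0.0898]
267 5 [0.5401 0.1596 0.0849]
268 5 [0.5397 0.1534 0.0878]
269 5 [0.5388 0.1472 0.0863]
270 5 [0.5415 0.1457 0.0887]
271 4 [0.5444 0.1442 0.0862]
272 5 [0.5427 0.1368 0.0861]
273 5 [0.5466 0.1365 0.085 ]
274 5 [0.5442 0.1281 0.0884]
275 5 [0.5447 0.1233 0.088 ]
276 5 [0.5473 0.1218 0.0852]
277 5 [0.5475 0.1168 0.0871]
278 4 [0.5508 0.1163 0.0855]
279 4 [0.551  0.1113 0.0869]
x=a y+b [-0.20497033  0.5720903 ]
lid normal [0.91708077 0.19557469 0.34743836] 666 12.038439352187629
wall 273 c [0.4083 0.2534] dir [ 0.212 -0.977] -77.7 -0.084 0.076
wall 240 c [0.5088 0.2005] dir [-0.978 -0.21 ] -167.9 -0.069 0.09
```

```bash
cat >> h.py <<'E'
from scipy.spatial.transform import Rotation as Ro
ex=np.array([.978,.208,0]);ey=np.array([-.208,.978,0]);ez=np.array([0,0,1.])
H0=np.array([.547,.1435,.083])
def pose():
    from workcell import monitor
    s=monitor.get_state();q=s['orientation']
    return s,np.array(s['tcp_pos']),Ro.from_quat([q[1],q[2],q[3],q[0]])
def rep(target=None,tilt=0,sgn=None):
    s,p,R=pose();M=R.as_matrix()
    print('t',s['clock'].round(2),'p',p.round(4),'F',np.round(s['wrist_force'],1),'gap',round(float(s['finger_gap']),4),'q',np.round(s['joint_pos'],2));
    a=-ez*np.cos(tilt)+ey*np.sin(tilt)   # approach; tilt>0: top leans to the right
    out=[]
    for sg in ((1,-1) if sgn is None else (sgn,)):
        T=np.stack([sg*ex,a,np.cross(sg*ex,a)],1)
        print('sg',sg,'turn(tool) deg',np.degrees((R.inv()*Ro.from_matrix(T)).as_rotvec()).round(1))
    if target is not None: print('shift tool mm',((target-p)@M*1000).round(1),'world',((target-p)*1000).round(1))
    print('axes world x,y,z:\n',M.T.round(3))
E
python3 - <<'E'
from h import *
rep(H0-.008*ey+[0,0,.2])
E
```

```text
Traceback (most recent call last):
  File "h.py", line 15, in rep
    print('t',s['clock'].round(2),'p',p.round(4),'F',np.round(s['wrist_force'],1),'gap',round(float(s['finger_gap']),4),'q',np.round(s['joint_pos'],2));
              ^^^^^^^^^^^^^^^^
AttributeError: 'float' object has no attribute 'round'
```

```bash
sed -i "s/s\['clock'\].round(2)/round(s['clock'],2)/" h.py
python3 - <<'E'
from h import *
rep(H0-.008*ey+[0,0,.24])
E
```

```text
t 0.1 p [0.1586 0.5522 0.2525] F [ 0.8  0.  -0.1] gap 0.0852 q [ 1.15  0.31  0.05  1.3  -0.    1.43]
sg 1 turn(tool) deg [ 0.  62.  -0.1]
sg -1 turn(tool) deg [-1.00e-01 -1.18e+02 -0.00e+00]
shift tool mm [-292.8  -70.1 -489.9] world [ 390.  -416.6   70.5]
axes world x,y,z:
 [[ 0.276  0.961 -0.002]
 [-0.001 -0.002 -1.   ]
 [-0.961  0.276  0.   ]]
```

>>> drive_tool(plan="1 0 -55 0 0 0 0; 1 -10 -35 -20 0 0 0; 1 -26 0 -44 0 7 0; 1 -22 0 -50 0 7 0; 1 -16 0 -53 0 7 0; 1 -9 0 -54 0 7 0; 1 -3 0 -55 0 7 0; 1 4 0 -55 0 7 0")

```text
clock: 1.1
tcp_pos: [0.3999, 0.2916, 0.3409]
orientation: [-0.678, 0.684, 0.187, -0.192]
wrist_force: [0.4, -0.6, 0.3]
finger_gap: 0.0852
```

Run:
```python
from h import *
rep(H0-.008*ey+[0,0,.20],sgn=1)
```

```text
t 1.1 p [0.3999 0.2916 0.3409] F [ 0.4 -0.6  0.3] gap 0.0852 q [ 0.47  0.15  0.05  1.48 -0.01  1.5 ]
sg 1 turn(tool) deg [ 0.4 19.1 -0.5]
shift tool mm [  47.3   58.8 -210. ] world [ 148.7 -155.9  -57.9]
axes world x,y,z:
 [[ 0.856  0.517 -0.009]
 [-0.005 -0.01  -1.   ]
 [-0.517  0.856 -0.006]]
```

>>> drive_tool(plan="1 11 0 -50 0 7 0; 1 16 0 -48 0 7 0; 1 21 0 -45 0 5 0; 1 24 15 -40 0 0 0; 1 5 15 -5 0 0 0; 1 0 0 0 0 0 0")

```text
clock: 1.85
tcp_pos: [0.5443, 0.1322, 0.3078]
orientation: [-0.7, 0.707, 0.064, -0.072]
wrist_force: [-0.1, -0.3, 0.4]
finger_gap: 0.0853
```

Run:
```python
from h import *
from workcell import cams
rep(H0-.008*ey+[0,0,.10],sgn=1)
p,d=cams.read_camera('wrist');c=cams.calibration('wrist');np.savez('w1.npz',p=p,d=d,**c)
cv2.imwrite('pics/w1.png',p[...,::-1])
z=np.load('w1.npz');P=cloud(z)
hsv=cv2.cvtColor(p,cv2.COLOR_RGB2HSV);H,S,V=[hsv[...,i].astype(int) for i in range(3)]
m=(d>0)&((H<8)|(H>172))&(S>150)&(np.linalg.norm(P-H0,axis=-1)<.06)
Q=P[m];print(len(Q));print(np.percentile((Q-H0)@np.stack([ex,ey,ez],1)*1000,[1,5,50,95,99],axis=0).round(1))
print(np.polyfit(Q[:,1],Q[:,0],1))
```

```text
t 1.85 p [0.5443 0.1322 0.3078] F [-0.1 -0.3  0.4] gap 0.0853 q [ 0.1   0.29  0.14  1.44 -0.01  1.48]
sg 1 turn(tool) deg [ 0.5 -1.  -0.7]
shift tool mm [  6.4 124.7   3.6] world [   4.4    3.5 -124.8]
axes world x,y,z:
 [[ 0.981  0.192 -0.011]
 [-0.01  -0.01  -1.   ]
 [-0.192  0.981 -0.008]]
715
[[ -6.5 -26.2   2.9]
 [ -6.1 -24.2   3.6]
 [ -0.4  -0.2   6.1]
 [  5.4  28.3   7.8]
 [  5.6  34.6   8.4]]
[-0.21302625  0.57710292]
```

View pics/w1.png

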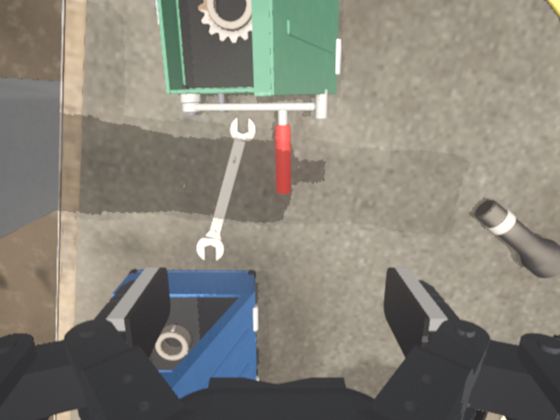

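Run:
```python
from h import *
z=np.load('w1.npz');s,p,R=pose();C=-z['R'].T@z['t'];print(C,'rel tool mm',R.inv().apply(C-p)*1000)
rep(H0-.006*ey+[0,0,.003],sgn=1,tilt=.2)
```

```text
[0.53176504 0.20511679 0.42746443] rel tool mm [   0.44808005 -119.53767804   72.60933053]
t 1.9 p [0.5443 0.1325 0.3086] F [ 0.2 -0.4  0.7] gap 0.0851 q [ 0.1   0.28  0.14  1.44 -0.01  1.48]
sg 1 turn(tool) deg [11.9 -1.  -0.5]
shift tool mm [  7.1 222.5   6.2] world [   4.     5.1 -222.6]
axes world x,y,z:
 [[ 0.981  0.192 -0.01 ]
 [-0.008 -0.01  -1.   ]
 [-0.192  0.981 -0.009]]
```

>>> drive_tool(plan="1 5 40 4 7 -1 0; 1 2 40 -2 7 0 -0.5; 1 0 30 -6 0 0 0; 1 0 0 0 0 0 0")

```text
clock: 2.4
tcp_pos: [0.5474, 0.1476, 0.2001]
orientation: [0.783, -0.612, -0.07, 0.084]
wrist_force: [-0.2, 1.0, 0.7]
finger_gap: 0.0856
```

Run:
```python
from h import *
a=-ez*.97+ey*.242
rep(H0-.006*ey-.003*a,sgn=1,tilt=.245)
```

```text
t 2.4 p [0.5474 0.1476 0.2001] F [-0.2  1.   0.7] gap 0.0856 q [ 0.    0.33 -0.08  1.21  0.24  1.35]
sg 1 turn(tool) deg [0.1 0.6 0.2]
shift tool mm [ -2.1 108.2 -37.9] world [   1.   -10.7 -114.2]
axes world x,y,z:
 [[ 0.976  0.217  0.006]
 [-0.046  0.237 -0.97 ]
 [-0.212  0.947  0.241]]
```

>>> drive_tool(plan="1 -1 40 -16 0 0 0; 1 -1 40 -14 0 0 0; 1 0 20 -6 0 0 0; 1 0 0 0 0 0 0")

```text
clock: 2.9
tcp_pos: [0.5524, 0.1412, 0.1016]
orientation: [0.782, -0.612, -0.077, 0.083]
wrist_force: [-1.5, 0.9, 0.2]
finger_gap: 0.085
```

Run:
```python
from h import *
from workcell import cams
a=-ez*.97+ey*.242
rep(H0-.006*ey-.003*a,sgn=1,tilt=.245)
p,d=cams.read_camera('wrist');cv2.imwrite('pics/w2.png',p[...,::-1])
```

```text
t 2.9 p [0.5524 0.1412 0.1016] F [-1.5  0.9  0.2] gap 0.085 q [-0.01  0.4  -0.23  0.98  0.24  1.33]
sg 1 turn(tool) deg [0.2 1.2 0.8]
shift tool mm [-5.2 14.3 -6.9] world [ -4.   -4.3 -15.7]
axes world x,y,z:
 [[ 0.974  0.224  0.019]
 [-0.035  0.236 -0.971]
 [-0.222  0.945  0.238]]
```

View pics/w2.png

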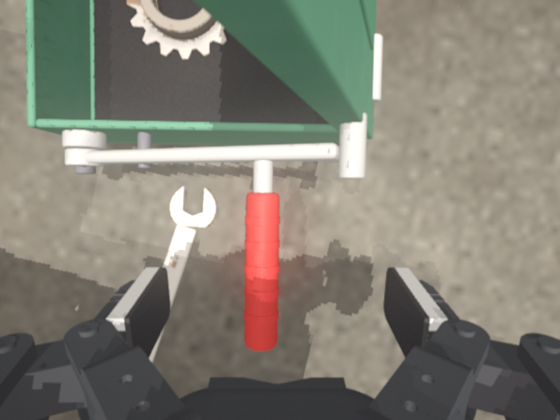

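The rod (column about 262, rows 195–348) lies between the open jaws, whose midline is at about column 277. That matches the 5 mm correction still to make. I'll finish the descent and then close.

>>> drive_tool(plan="1 -5 14 -6 0 1 0.7; 1 0 3 0 0 0 0; 0 0 0 0 0 0 0; -0.4 0 0 0 0 0 0; -1 0 0 0 0 0 0; -1 0 0 0 0 0 0; -1 0 0 0 0 0 0; -1 0 0 0 0 0 0", grip_force=20)

```text
clock: 3.95
tcp_pos: [0.5467, 0.138, 0.0884]
orientation: [0.782, -0.614, -0.066, 0.083]
wrist_force: [0.6, 0.7, -0.9]
finger_gap: 0.013
```

Run:
```python
from h import *
a=-ez*.97+ey*.242
rep(H0-.006*ey-.003*a,sgn=1,tilt=.245)
```

```text
t 3.95 p [0.5467 0.138  0.0884] F [ 0.6  0.7 -0.9] gap 0.013 q [-0.01  0.42 -0.25  0.96  0.23  1.34]
sg 1 turn(tool) deg [0.4 0.2 0.1]
shift tool mm [ 1.4  2.  -2. ] world [ 1.7 -1.1 -2.5]
axes world x,y,z:
 [[ 0.978  0.21   0.002]
 [-0.048  0.231 -0.972]
 [-0.205  0.95   0.236]]
```

>>> drive_tool(plan="-1 -3 -6.5 1.5 0 0 0; -1 -3.5 -6.5 1.5 0 0 0; -1 -4 -6 1.5 0 0 0; -1 -4.5 -6 1.5 0 0 0; -1 -5 -5.5 1.5 0 0 0; -1 -5.5 -5 1 0 0 0; -1 0 0 0 0 0 0")

```text
clock: 4.82
tcp_pos: [0.5211, 0.1326, 0.1278]
orientation: [0.782, -0.614, -0.067, 0.082]
wrist_force: [0.4, 1.4, -1.8]
finger_gap: 0.0135
```

Run:
```python
from h import *
from workcell import cams
rep(sgn=1,tilt=.245);s,p,R=pose()
print(((p-[.5467,.138,.0884])@np.stack([ex,ey,ez],1)*1000).round(1))
p,d=cams.read_camera('scene');im=cv2.resize(p[135:310,160:385],None,fx=3.5,fy=3.4);cv2.imwrite('pics/s2.png',im[...,::-1])
```

```text
t 4.83 p [0.5211 0.1326 0.1278] F [ 0.4  1.4 -1.8] gap 0.0135 q [-0.02  0.33 -0.27  1.02  0.23  1.33]
sg 1 turn(tool) deg [0.4 0.2 0.2]
axes world x,y,z:
 [[ 0.978  0.211  0.005]
 [-0.045  0.232 -0.972]
 [-0.206  0.95   0.236]]
[-26.2   0.   39.4]
```

View pics/s2.png

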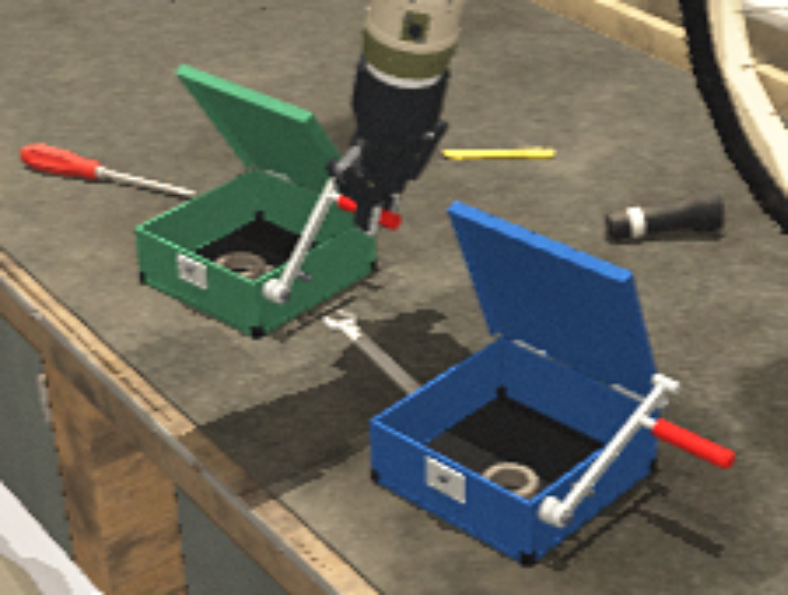

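The stay is lifted, held by the gripper at about (375,210), and the green lid is already sinking. The blue lid stands open. I hold here.

>>> drive_tool(plan="-1 0 0 0 0 0 0; -1 0 0 0 0 0 0; -1 0 0 0 0 0 0; -1 0 0 0 0 0 0; -1 0 0 0 0 0 0; -1 0 0 0 0 0 0; -1 0 0 0 0 0 0; -1 0 0 0 0 0 0")

```text
clock: 5.88
tcp_pos: [0.5217, 0.1327, 0.1272]
orientation: [0.782, -0.614, -0.067, 0.082]
wrist_force: [1.2, 0.7, -0.3]
finger_gap: 0.0129
```

>>> drive_tool(plan="-1 0 0 0 0 0 0; -1 0 0 0 0 0 0; -1 0 0 0 0 0 0; -1 0 0 0 0 0 0; -1 0 0 0 0 0 0; -1 0 0 0 0 0 0; -1 0 0 0 0 0 0; -1 0 0 0 0 0 0")

```text
clock: 6.88
tcp_pos: [0.5217, 0.1327, 0.1272]
orientation: [0.782, -0.614, -0.067, 0.082]
wrist_force: [1.5, 0.7, 0.2]
finger_gap: 0.0132
```

>>> drive_tool(plan="-1 0 0 0 0 0 0; -1 0 0 0 0 0 0; -1 0 0 0 0 0 0; -1 0 0 0 0 0 0; -1 0 0 0 0 0 0; -1 0 0 0 0 0 0; -1 0 0 0 0 0 0; -1 0 0 0 0 0 0")

```text
clock: 7.88
tcp_pos: [0.5217, 0.1327, 0.1272]
orientation: [0.782, -0.614, -0.067, 0.082]
wrist_force: [0.6, 1.7, -0.3]
finger_gap: 0.0131
```

Run:
```python
from h import *
from workcell import cams
rep(sgn=1,tilt=.245);s,p,R=pose()
print(((p-[.5467,.138,.0884])@np.stack([ex,ey,ez],1)*1000).round(1))
p,d=cams.read_camera('scene');im=cv2.resize(p[135:310,160:385],None,fx=3.5,fy=3.4);cv2.imwrite('pics/s3.png',im[...,::-1])
```

```text
t 7.88 p [0.5217 0.1327 0.1272] F [ 0.6  1.7 -0.3] gap 0.0131 q [-0.02  0.33 -0.26  1.02  0.23  1.33]
sg 1 turn(tool) deg [0.3 0.2 0.2]
axes world x,y,z:
 [[ 0.978  0.211  0.005]
 [-0.045  0.232 -0.972]
 [-0.206  0.95   0.237]]
[-25.6   0.   38.8]
```

View pics/s3.png

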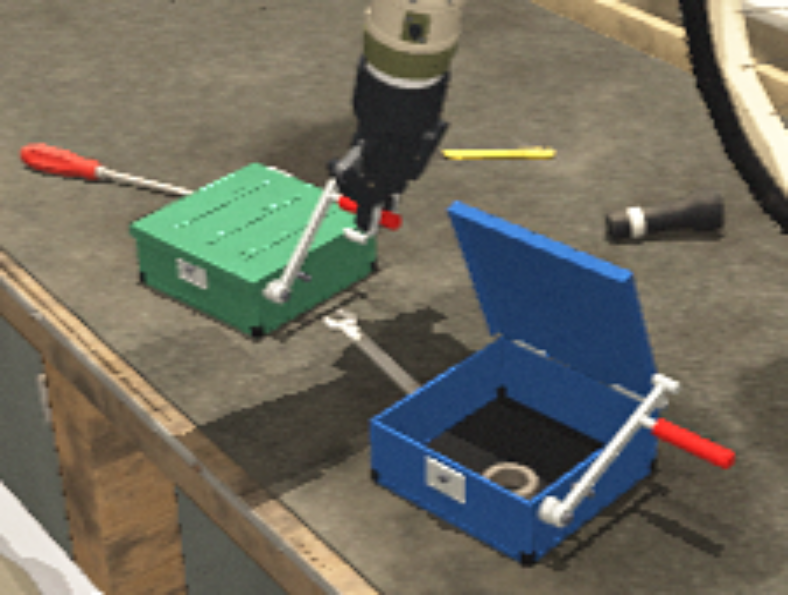

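The green lid is shut, flat over the box at (255,215). I lower the stay back along the arc.

>>> drive_tool(plan="-1 5.5 5 -1 0 0 0; -1 5 5.5 -1.5 0 0 0; -1 4.5 6 -1.5 0 0 0; -1 4 6 -1.5 0 0 0; -1 3.5 6 -1.5 0 0 0; -1 2 4 -1 0 0 0; -1 0 0 0 0 0 0")

```text
clock: 8.8
tcp_pos: [0.5459, 0.1378, 0.0905]
orientation: [0.782, -0.614, -0.066, 0.083]
wrist_force: [0.0, -0.2, 1.7]
finger_gap: 0.0128
```

Run:
```python
from h import *
from workcell import cams
rep(sgn=1,tilt=.245);s,p,R=pose()
print(((p-[.5467,.138,.0884])@np.stack([ex,ey,ez],1)*1000).round(1))
```

```text
t 8.8 p [0.5459 0.1378 0.0905] F [ 0.  -0.2  1.7] gap 0.0128 q [-0.01  0.41 -0.25  0.97  0.23  1.34]
sg 1 turn(tool) deg [ 0.3  0.2 -0. ]
axes world x,y,z:
 [[ 0.978  0.211  0.001]
 [-0.049  0.231 -0.972]
 [-0.205  0.95   0.237]]
[-0.8  0.   2.1]
```

2 mm above the locked height, with no resistance. I open the jaws and then draw back along the tool axis.

>>> drive_tool(plan="-0.5 0 0 0 0 0 0; 0.3 0 0 0 0 0 0; 1 0 0 0 0 0 0; 1 0 0 0 0 0 0; 1 0 0 0 0 0 0; 1 0 0 0 0 0 0; 1 0 0 0 0 0 0")

```text
clock: 9.68
tcp_pos: [0.546, 0.1377, 0.091]
orientation: [0.782, -0.614, -0.066, 0.083]
wrist_force: [0.4, 0.1, 0.1]
finger_gap: 0.0856
```

>>> drive_tool(plan="1 0 -10 0 0 0 0; 1 0 -30 0 0 0 0; 1 0 -45 0 0 0 0; 1 0 -45 0 0 0 0; 1 0 -30 0 0 0 0; 1 0 0 0 0 0 0; 1 0 0 0 0 0 0")

```text
clock: 10.55
tcp_pos: [0.5536, 0.0991, 0.2537]
orientation: [0.782, -0.615, -0.066, 0.083]
wrist_force: [-0.0, 0.9, -0.2]
finger_gap: 0.0855
```

Run:
```python
from h import *
from workcell import cams
rep(sgn=1,tilt=.245)
p,d=cams.read_camera('scene');c=cams.calibration('scene');np.savez('s4.npz',p=p,d=d,**c);im=cv2.resize(p[135:310,160:385],None,fx=3.5,fy=3.4);cv2.imwrite('pics/s4.png',im[...,::-1])
z=np.load('s4.npz');P=cloud(z);hsv=cv2.cvtColor(p,cv2.COLOR_RGB2HSV);H,S,V=[hsv[...,i].astype(int) for i in range(3)]
m=(d>0)&((H<8)|(H>172))&(S>150)&(np.linalg.norm(P-H0,axis=-1)<.07)
print('handle',m.sum(),np.median((P[m]-H0)@np.stack([ex,ey,ez],1)*1000,axis=0).round(1),'(before approx -4.5,0,4)')
g=(d>0)&(H>60)&(H<95)&(S>100);r=np.zeros_like(g);r[140:240,190:290]=1;Q=P[g&r]
xl=Q@ex;print('green z max',np.percentile(Q[:,2],[50,95,99.5]).round(3))
t=Q[(Q[:,2]>.056)];w=np.linalg.svd(t-t.mean(0),full_matrices=False)[2][2];print('top normal',w.round(3))
```

```text
t 10.55 p [0.5536 0.0991 0.2537] F [-0.   0.9 -0.2] gap 0.0855 q [-0.08  0.32  0.04  1.35  0.23  1.27]
sg 1 turn(tool) deg [0.4 0.2 0.1]
axes world x,y,z:
 [[ 0.978  0.211  0.002]
 [-0.047  0.231 -0.972]
 [-0.205  0.95   0.236]]
handle 78 [-4.9 -0.4  4. ] (before approx -4.5,0,4)
green z max [0.062 0.066 0.068]
top normal [-0.006 -0.002  1.   ]
```

View pics/s4.png

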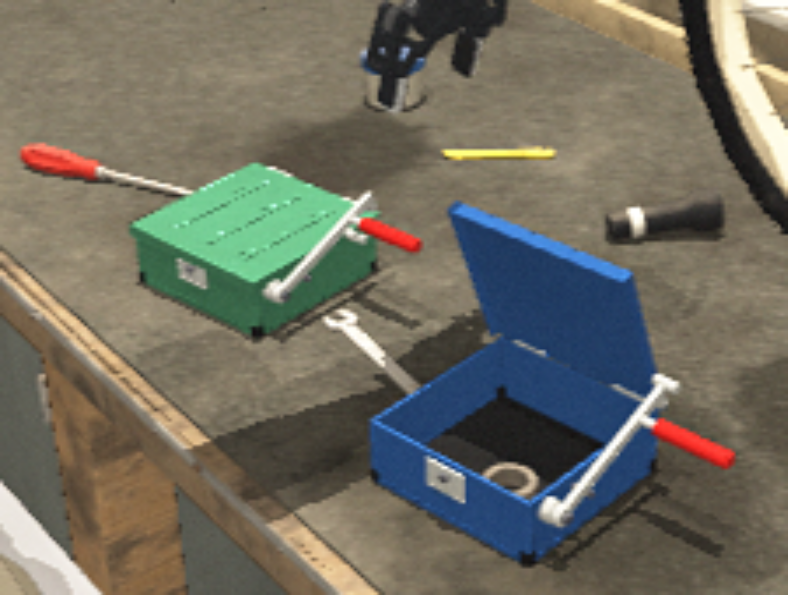

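The lid is level at box height and the stay is back at its start position, with the handle at (390,233). The blue lid is open, the tools have not moved, and the gripper is clear.

```bash
python3 -c "
from workcell import job
print(job.hand_in())"
```

```text
the job is handed in; nothing more can be done
None
```

The green case is shut and its stay is back down. I handed the job in at about 10.6 s of the 32 s allowed; hand-in gives no verdict.

I gripped the green stay's red handle at 20 N and lifted it along its arc to roughly 0.45 rad. I held it there about 3 s while the lid sank shut, lowered it back, let go and drew the gripper back about 160 mm.

**Last checks before handing in:**
- **Green lid:** it lies level over the box; its top is at about 65 mm and its measured tilt is below 0.01 rad.
- **Green stay:** the handle is within about 0.5 mm of where it started.
- **Blue lid, spanner and driver:** in the last picture the blue lid stands open as before and neither tool looks moved. I judged these by eye only.
- **Robot:** wrist force was about 1 N (sensor noise) and the gripper was touching nothing. The highest wrist force I read was about 2.5 N.

No check failed or disagreed.

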